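# Load a spring-fed tube track

### The arm

A 7-joint arm with a two-finger parallel gripper is mounted at the origin on a cart in front of the work surface, level with it; the furniture and walls round the work are solid. World frame = base frame: x ahead of the robot, y to its left, z up, the work surface at z = 0. Lengths are in m, angles in degrees, forces in N, time in s.
With the tool pointing down it reaches from about 0.425 to 0.875 m from the base axis. Payload 4.7 kg.
Tool frame: the origin (TCP) lies between the finger pads; the fingertips stand 17 mm ahead of it and the grasp point (between the pads) lies 2 mm behind it; z points along the fingers, y is the line along which they close (so a half turn about z gives the same grasp; the last joint's range is limited). The gripper opens to 87 mm and grips with 3 to 60 N. Pads are 19 mm wide; open, the fingers measure 117 mm over their backs; the gripper's body (75 mm by 190 mm) begins 51 mm behind the grasp point.
Start: joints at [-64.681, 18.392, -4.016, 83.108, 1.295, 78.541, -3.26], TCP at [0.27, 0.591, 0.24] pointing down, gripper open.
Joint ranges: [-163.93, 163.93], [-17.29, 119.83], [-79.2, 71.16], [3.27, 140.29], [-89.18, 269.18], [5.43, 117.66], [-154.24, 154.24]. Speed limits (degrees/s): [147.25, 147.25, 180, 180, 180, 180, 180].

### API

Orientations are given as [roll, pitch, yaw] about the fixed x, y, z axes, in that order (R = Rz(yaw) Ry(pitch) Rx(roll)).
In Python, from cell import env, cams gives the robot as it stands.
- The arm moves only by the shell command python3 -m pendant 'ROWS' [FORCE]. ROWS is JSON, a list of rows, each an object of numbers: "tx", "ty", "tz": the shift along the tool's x, y, z each as a share of 0.05 m, from -1 to 1; "spin": the turn about the tool's z as a share of 4 degrees, from -1 to 1; "claw": the closure, from 0 (fully open) to 1 (shut). A call has 1 to 10 rows; each row shifts and turns the commanded pose from where the row before left it, along the tool's axes as they then stand; what a row does not reach is not made up. A row lasts 1/8 s, in which the tool goes at most 62.5 mm and 10.7 degrees, less where a joint would pass 70% of its speed; a pose out of reach is approached as far as the arm can. A call with a number of a shift or a turn outside -1 to 1 is refused whole. A call with a gripper value outside its range is refused whole. The fingers move at their own pace and stop on an object; FORCE is the grip in N (left out, the last holds). Time passes only in rows, so rows that do not move let the fingers close. It gives the time, the measured TCP pose, the force, the opening and the grip force at its end, in the units of the state.
- env.get_obs(): the state, without advancing time (a new reading comes with each control period).
- cams.read_camera(name): name is "side" or "top" or "wrist"; returns the picture (420x560x3 uint8, red, green, blue); there is no depth.
- cams.camera_info(name): a dict with "fx", "fy", "cx", "cy" (pixels), "k1" (the pictures are not rectified: a ray, as slopes to the right and down, at radius r is drawn at 1 + k1 r^2 times it, then the intrinsics apply), "rvec" (rotation vector, rad) and "tvec" (3), from world to camera coordinates, as OpenCV has them. Camera axes: x right, y down, z forward; pixel columns grow to the right and rows downward; lengths in m; the calibration is good to about 2 mm. A picture is of the moment at which its call begins: read the wrist's pose just before it. camera_info takes no time and is no camera call; for the wrist camera it gives the pose at the moment of the call.
- env.sign_off(): hands the job in; it is judged then, once.
The state is a dict: "time_s": time; "qpos": joint angles; "joint_velocities": joint speeds; "effort": joint torques, N m; "tool_pos": TCP position; "tool_rot": TCP orientation; "force": force on the tool from outside, world axes, zero at the start; "wrist_torque": the same for the moment, N m; "grip_width": finger opening in m; "grasp_force": force on a finger pad.
Only numpy, scipy, OpenCV 4.12 (cv2) and the standard library are available. Lean on these libraries where they do the work, as an engineer would, in place of code of your own. Each camera call takes 0.05 s, during which the arm holds its last target. There are 200 camera calls.

### The job

Load the spring-fed tube track: pull its blue follower back by the upright grip until the catch holds it, then stand the two screw-cap tubes upright in the track, the blue-capped one next to the end stop and the orange-capped one behind it. Then press the orange catch key so that the follower closes up and holds both tubes against the stop. Do not let a tube fall over, and leave the vials, the beaker and the petri dish where they are.

Things in the scene. Friction and masses are not known exactly. Their poses are not given: they have to be found in the camera images.
- feeder: Fixed tube feeder: pale metal channel along its y, open above, on a grey base (x -62 to 30, y -99 to 115 mm). Origin: channel centre, on the bench; y to the end stop, x across (yaw 0: away from the robot), z up. Floor 8 mm up; channel x -17.5 to 17.5 mm, walls 6 mm thick, tops 55 mm up; stop 60 mm high, face at y 100. Follower held back: y -12 to 100 free. Catch outside the -x wall, y -33 to 13.
- stop_face (a point): Middle of the end stop's inner face, at the channel floor (feeder x 0, y 100, z 8 mm).
- grip (a point): In the follower's blue upright grip, 88 mm above the bench; moves with it. Grip: slab 26 mm across the channel (x), 12 mm thick along it (y), from 47 up to 105 mm above the bench. The follower's front face is 20 mm from here towards the stop; its block is 31 mm wide, 24 mm long, top 50 mm above the bench.
- follower (a joint): Follower travel, m: 0 = forward (face 4 mm short of the stop), grows as pulled along the feeder's -y, end 0.118. Spring pushes it forward: 4 N at 0, 6.4 N at the end; damped (40 N s/m), closes at about 0.12 m/s. Pulled past 0.109 and let go, the catch holds it at about 0.108. On two tubes it rests at 0.052 to 0.064.
- catch_top (a point): Centre of the top face of the orange catch key, 75 mm above the bench with the key up; the top is 24 mm (x) by 34 mm (y). At feeder x -52.5, y -10 mm.
- catch (a joint): How far the catch key is pressed, m: 0 = up, 0.010 = down. Sprung up, 2 N to start, 5 N when down. As the follower is pulled over it the key dips, then springs up and holds it. Pressed more than about 0.008 it lets the follower go; keep it down half a second.
- tube_blue: Blue-capped 50 ml tube standing upright, 116 mm tall; barrel 28 mm diameter up to 99 mm, cap 33 mm diameter above that. 40 to 70 g. Origin: centre of its underside; z up along it.
- tube_orange: Orange-capped tube, otherwise as the blue-capped one. Origin: centre of its underside.
- vial_1: Amber vial with black cap, 28 mm diameter, 62 mm tall; bystander. Origin: centre of its underside.
- vial_2: Amber vial with red cap, 28 mm diameter, 62 mm tall; bystander. Origin: centre of its underside.
- beaker: Glass beaker, 52 mm diameter, 68 mm tall; bystander. Origin: centre of its underside.
- petri: Closed petri dish, 58 mm diameter, 16 mm tall; bystander. Origin: centre of its underside.
Things that resemble listed ones, but are neither listed nor needed, are in the scene too. Leave any pink look-alike of the tube_blue alone.

How it is judged (in metres and radians):
On the way, in this order (a step that is already met when the one before it is completed fails the run):
1. the follower is pulled back and held by the catch (travel over 100 mm, key up), nothing touched (value of joint follower above 0.1 m and value of joint catch below 0.004 m and contact force between the fingers and anything else below 0.5 N), for 0.2 s.
2. both tubes stand upright in the track between the held-back follower and the stop, the blue-capped one nearer the stop, let go (angle between each of tube_blue, tube_orange's own z axis and vertical below 0.15 rad and z of each of tube_blue, tube_orange in the frame of feeder below 0.016 m and x of tube_blue in the frame of feeder between -0.008 and 0.008 m and x of tube_orange in the frame of feeder between -0.008 and 0.008 m and y of tube_blue in the frame of feeder between 0.025 and 0.095 m and y of tube_orange in the frame of feeder between 0 and 0.07 m and value of joint follower above 0.1 m and contact force between the fingers and anything else below 0.5 N), for 0.2 s.
At the end, for the whole second after the job is handed in: Both tubes stand on the channel floor, within 0.15 rad of upright, axes 8 to 28 mm (blue cap) and 38 to 64 mm (orange cap) from the stop face, within 8 mm of the channel's middle; the follower has closed on them (travel 50 to 70 mm), all at rest, the catch key up (angle between each of tube_blue, tube_orange's own z axis and vertical below 0.15 rad and z of each of tube_blue, tube_orange in the frame of feeder below 0.016 m and x of tube_blue in the frame of feeder between -0.008 and 0.008 m and x of tube_orange in the frame of feeder between -0.008 and 0.008 m and y of tube_blue in the frame of feeder between 0.072 and 0.092 m and y of tube_orange in the frame of feeder between 0.036 and 0.062 m and value of joint follower between 0.05 and 0.07 m and velocity of joint follower between -0.005 and 0.005 m/s and value of joint catch below 0.004 m and linear speed of each of tube_blue, tube_orange below 0.02 m/s); the robot touches nothing.
It fails at once if a tube tips over (more than 0.6 rad) (angle between any of tube_blue, tube_orange's own z axis and vertical above 0.6 rad).
It fails at once if a vial, the beaker or the petri dish is moved more than 20 mm (distance of any of vial_1, vial_2, beaker, petri from where it was at the start of the episode above 0.02 m).
It also fails if it takes over 72 s, if anything falls off the work surface, if the arm or the gripper's body presses on something with over 40 N, if the wrist force passes 120 N, or if a joint passes its speed limit or range.

## Working session

There is one attempt and no reset: what is moved stays moved. The work goes in short steps, Python scripts to look and compute and a shell command to move; the robot and the scene stay as the last step left them, time stands still between calls to the robot, and variables do not carry over. Pictures are saved under pics/ and viewed, at most 10 in all, crops included, and the job is handed in when it is done.

```bash
mkdir -p pics; python3 - <<'E'
from cell import env,cams
import cv2
o=env.get_obs();print(o['tool_pos'],o['tool_rot'],o['grip_width'],o['time_s'])
for n in('side','top'):
    cv2.imwrite(f'pics/{n}0.png',cams.read_camera(n)[:,:,::-1]);i=cams.camera_info(n);print(n,i)
E
```

```text
[0.26949794 0.59094134 0.23845087] [-1.79891426e+02  7.33092436e-03  1.55491899e+02] 0.08699232891474612 0.0
side {'fx': 391.5604484812998, 'fy': 391.5604484812998, 'cx': 283.9487087947321, 'cy': 206.80550422643472, 'k1': -0.06311929292378157, 'rvec': array([ 2.23947757, -0.6062612 ,  0.26874333]), 'tvec': array([-0.46608362,  0.27126335,  0.76576691])}
top {'fx': 527.657374939954, 'fy': 527.657374939954, 'cx': 279.1269897386305, 'cy': 208.03378050547266, 'k1': -0.1390747479091569, 'rvec': array([ 2.19003318, -2.18005365,  0.10284677]), 'tvec': array([0.00303449, 0.54175297, 1.42381656])}
```

View pics/top0.png

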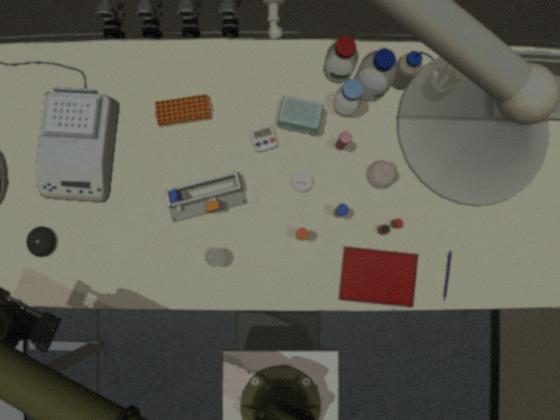

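View pics/side0.png

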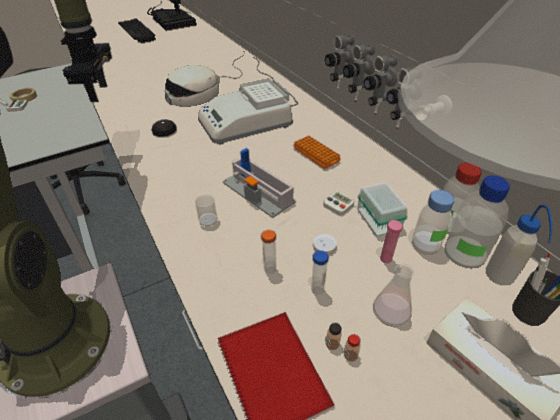

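```bash
cat > h.py <<'E'
import numpy as np,cv2
from cell import env,cams
def ray(n,uv,i=None):
    i=i or cams.camera_info(n)
    K=np.array([[i['fx'],0,i['cx']],[0,i['fy'],i['cy']],[0,0,1.]])
    p=cv2.undistortPoints(np.array([[uv]],float),K,np.array([i['k1'],0,0,0.]))[0,0]
    R=cv2.Rodrigues(i['rvec'])[0]
    return -R.T@i['tvec'],R.T@np.array([p[0],p[1],1])
def onz(n,uv,z,i=None):
    c,d=ray(n,uv,i);return c+d*(z-c[2])/d[2]
def tri(n1,a,n2,b):
    c1,d1=ray(n1,a);c2,d2=ray(n2,b)
    s=np.linalg.lstsq(np.c_[d1,-d2],c2-c1,rcond=None)[0]
    p,q=c1+s[0]*d1,c2+s[1]*d2
    return (p+q)/2,np.linalg.norm(p-q)
def blobs(im,lo,hi,amin=12):
    m=cv2.inRange(cv2.cvtColor(im,cv2.COLOR_RGB2HSV),np.array(lo),np.array(hi))
    n,_,st,ce=cv2.connectedComponentsWithStats(m)
    return [(ce[k].round(1),st[k].tolist()) for k in range(1,n) if st[k][4]>=amin]
BLUE=((108,110,50),(128,255,255));ORANGE=((6,150,110),(16,255,255))
E
python3 - <<'E'
from h import *
for n in('top','side'):
    im=cv2.imread(f'pics/{n}0.png')[:,:,::-1].copy()
    for nm,c in(('B',BLUE),('O',ORANGE)):
        for ce,st in blobs(im,*c): print(n,nm,ce,st, *(onz(n,ce,z).round(4)[:2] for z in (.108,.088,.075)))
im=cv2.imread('pics/top0.png')
cv2.imwrite('pics/c1.png',cv2.resize(im[165:265,150:350],None,fx=4,fy=4,interpolation=cv2.INTER_CUBIC))
E
```

```text
top B [384.4  58.5] [375, 49, 20, 20, 303] [ 0.9402 -0.2754] [ 0.9479 -0.2798] [ 0.9528 -0.2827]
top B [413.8  58.4] [407, 52, 14, 14, 147] [ 0.9428 -0.3563] [ 0.9505 -0.3619] [ 0.9555 -0.3655]
top B [173.8 195.6] [170, 190, 9, 12, 71] [0.5656 0.2796] [0.5677 0.2834] [0.5691 0.2858]
top B [342.  209.4] [337, 205, 11, 10, 81] [ 0.5319 -0.1561] [ 0.5336 -0.1587] [ 0.5346 -0.1604]
top O [203.6  98.1] [200, 97, 8, 3, 16] [0.8251 0.2073] [0.831 0.21 ] [0.8349 0.2118]
top O [189.7 108.5] [169, 99, 41, 21, 313] [0.7968 0.2434] [0.8024 0.2467] [0.8059 0.2488]
top O [175.2 102.1] [173, 100, 5, 5, 12] [0.8144 0.2825] [0.8202 0.2864] [0.8239 0.2889]
top O [161.5 111. ] [156, 107, 12, 10, 48] [0.7903 0.3183] [0.7957 0.3227] [0.7993 0.3255]
top O [161.1 118.6] [159, 116, 4, 7, 14] [0.7697 0.3187] [0.7748 0.3231] [0.7781 0.3259]
top O [212.5 205.6] [207, 201, 12, 10, 84] [0.5401 0.1785] [0.5418 0.1808] [0.5429 0.1823]
top O [302.1 233.7] [297, 229, 11, 10, 80] [ 0.4688 -0.0528] [ 0.4695 -0.0539] [ 0.4699 -0.0546]
side B [244.7 159.7] [239, 149, 12, 23, 128] [0.5504 0.2261] [0.5617 0.2523] [0.5691 
[... 180 characters left out ...]
.3126] [ 1.1099 -0.3073]
side B [529.3 222.5] [518, 211, 23, 22, 212] [ 0.9998 -0.3158] [ 1.026  -0.3074] [ 1.0429 -0.302 ]
side B [549.4 238.3] [549, 235, 2, 8, 13] [ 0.9947 -0.3702] [ 1.0207 -0.3636] [ 1.0376 -0.3593]
side B [320.1 257. ] [313, 251, 15, 14, 162] [ 0.5329 -0.157 ] [ 0.5436 -0.1434] [ 0.5506 -0.1346]
side B [553.6 283.6] [545, 276, 15, 17, 55] [ 0.8879 -0.4481] [ 0.9104 -0.4441] [ 0.925  -0.4415]
side O [316.7 151.8] [294, 137, 46, 32, 767] [0.7372 0.1601] [0.7547 0.1841] [0.7661 0.1998]
side O [250.8 180.5] [245, 176, 13, 10, 81] [0.5242 0.1375] [0.5346 0.1608] [0.5414 0.176 ]
side O [268.2 234.9] [262, 230, 14, 11, 116] [ 0.4718 -0.0495] [ 0.4805 -0.0324] [ 0.4862 -0.0212]
```

View pics/c1.png

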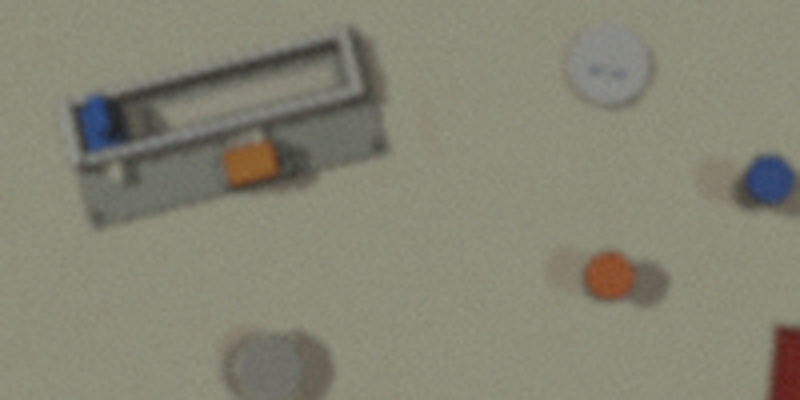

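```bash
python3 - <<'E'
from h import *
P=[(68,102),(80,165),(362,95),(350,28)]
Q=[onz('top',(150+(x-1.5)/4,165+(y-1.5)/4),.055) for x,y in P]
for q in Q: print(q.round(4))
a=np.array(Q)
print(np.linalg.norm(a[0]-a[1]),np.linalg.norm(a[1]-a[2]))
for d in (a[1]-a[2],a[0]-a[3]): print('yaw',np.degrees(np.arctan2(-d[0],d[1])))
print(a.mean(0))
for nm,t,s in(('grip',(173.8,195.6),(244.7,159.7)),('key',(212.5,205.6),(250.8,180.5)),('blue',(342,209.4),(320.1,257)),('or',(302.1,233.7),(268.2,234.9))):
    print(nm,tri('top',t,'side',s))
E
```

```text
[0.586  0.3095 0.055 ]
[0.5434 0.3004 0.055 ]
[0.5915 0.1109 0.055 ]
[0.6369 0.1195 0.055 ]
0.043552920595352394 0.19547743759589564
yaw 14.254508768732462
yaw 15.017728012570945
[0.58943591 0.21006155 0.055     ]
grip (array([0.57329687, 0.28706724, 0.06233599]), np.float64(0.006212605817507752))
key (array([0.54388602, 0.18273186, 0.06936263]), np.float64(0.0009727094607347739))
blue (array([ 0.53254585, -0.15647644,  0.10753753]), np.float64(0.0012928998141305194))
or (array([ 0.4693052 , -0.05286842,  0.11220354]), np.float64(0.0014658940411010335))
```

```bash
python3 -m pendant '[{"tx":-0.94,"ty":-0.44},{"tx":-0.94,"ty":-0.44},{"tx":-0.94,"ty":-0.44},{"tx":-0.94,"ty":-0.44},{"tx":-0.94,"ty":-0.44},{"tx":-0.94,"ty":-0.44},{"tx":-0.94,"ty":-0.44},{"tx":-0.94,"ty":-0.44},{"tx":-0.94,"ty":-0.44},{}]'
python3 -m pendant '[{"spin":1},{"spin":1},{"spin":1},{"spin":1},{"spin":1},{"spin":1},{"spin":1},{"spin":1},{"spin":1},{"spin":1}]'
python3 -m pendant '[{"spin":1},{"spin":1},{"spin":0.7},{}]'
python3 - <<'E'
from h import *
o=env.get_obs();print(o['tool_pos'],o['tool_rot'],o['time_s'],o['qpos'])
cv2.imwrite('pics/w1.png',cams.read_camera('wrist')[:,:,::-1]);i=cams.camera_info('wrist');print(i)
np.save('w1.npy',i,allow_pickle=True)
E
```

```text
[0.26953556 0.59097039 0.23857982] [-1.79901155e+02  7.26256503e-03  1.55489598e+02] 0.1 [-64.68083438  18.43504989  -4.01459636  83.16657061   1.29651614
  78.54253732  -3.26022254]
{'fx': 345.7868207751611, 'fy': 345.7868207751611, 'cx': 279.32781451708644, 'cy': 208.36643322357122, 'k1': -0.014037965149255056, 'rvec': array([-2.46580084, -1.58251167, -0.19378562]), 'tvec': array([-0.65126411, -0.02845977,  0.38910454])}invalid input at $[0]: expected keys tx, ty, tz, spin, claw
invalid input at $[0]: expected keys tx, ty, tz, spin, claw
invalid input at $[0]: expected keys tx, ty, tz, spin, claw
```

View pics/w1.png

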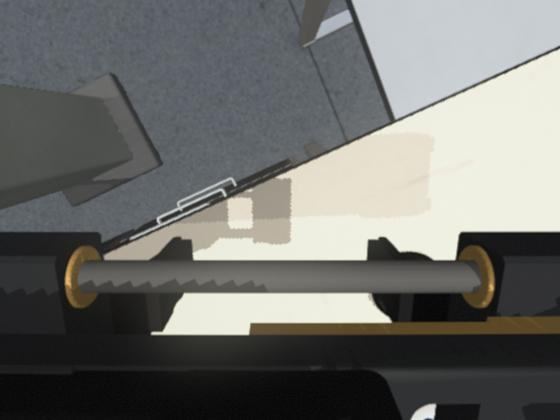

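```bash
python3 -m pendant '[{"tx":-0.94,"ty":-0.52,"tz":0,"spin":0,"claw":0},{"tx":-0.94,"ty":-0.52,"tz":0,"spin":0,"claw":0},{"tx":-0.94,"ty":-0.52,"tz":0,"spin":0,"claw":0},{"tx":-0.94,"ty":-0.52,"tz":0,"spin":0,"claw":0},{"tx":-0.94,"ty":-0.52,"tz":0,"spin":0,"claw":0},{"tx":-0.94,"ty":-0.52,"tz":0,"spin":0,"claw":0},{"tx":-0.94,"ty":-0.52,"tz":0,"spin":0,"claw":0},{"tx":-0.94,"ty":-0.52,"tz":0,"spin":0,"claw":0},{"tx":-0.94,"ty":-0.52,"tz":0,"spin":0,"claw":0},{"tx":-0.94,"ty":-0.52,"tz":0,"spin":0,"claw":0}]'
python3 -m pendant '[{"tx":0,"ty":0,"tz":0,"spin":1,"claw":0},{"tx":0,"ty":0,"tz":0,"spin":1,"claw":0},{"tx":0,"ty":0,"tz":0,"spin":1,"claw":0},{"tx":0,"ty":0,"tz":0,"spin":1,"claw":0},{"tx":0,"ty":0,"tz":0,"spin":1,"claw":0},{"tx":0,"ty":0,"tz":0,"spin":1,"claw":0},{"tx":0,"ty":0,"tz":0,"spin":1,"claw":0},{"tx":0,"ty":0,"tz":0,"spin":1,"claw":0},{"tx":0,"ty":0,"tz":0,"spin":1,"claw":0},{"tx":0,"ty":0,"tz":0,"spin":1,"claw":0}]'
python3 -m pendant '[{"tx":0,"ty":0,"tz":0,"spin":1,"claw":0},{"tx":0,"ty":0,"tz":0,"spin":1,"claw":0},{"tx":0,"ty":0,"tz":0,"spin":0.7,"claw":0},{"tx":0,"ty":0,"tz":0,"spin":0,"claw":0}]'
python3 - <<'E'
from h import *
o=env.get_obs();print(o['tool_pos'],o['tool_rot'],o['time_s'],o['qpos'])
i=cams.camera_info('wrist');cv2.imwrite('pics/w1.png',cams.read_camera('wrist')[:,:,::-1]);print(ray('wrist',(280,208),i))
np.save('w1.npy',i,allow_pickle=True)
E
```

```text
time_s: 1.4
tool_pos: [0.5902, 0.1585, 0.2394]
tool_rot: [180.0, -0.0, 155.5]
force: [0.9, -0.4, -0.5]
grip_width: 0.0871
grasp_force: 0.0
time_s: 2.65
tool_pos: [0.5893, 0.1599, 0.2392]
tool_rot: [-180.0, -0.0, 115.4]
force: [0.8, 0.0, -0.2]
grip_width: 0.0869
grasp_force: 0.0
time_s: 3.15
tool_pos: [0.5893, 0.1599, 0.2392]
tool_rot: [-180.0, 0.0, 104.7]
force: [-0.8, -1.2, -0.3]
grip_width: 0.0871
grasp_force: 0.0
[0.58925284 0.15988324 0.23923173] [-1.79965580e+02  3.79504017e-03  1.04724794e+02] 3.15 [-35.18386888  13.86338137  20.90458906  89.86303273  -5.02524787
  77.2363691    1.00302077]
(array([0.57382484, 0.22475691, 0.38488402]), array([ 0.06213558, -0.23157763, -0.97083257]))
```

View pics/w1.png

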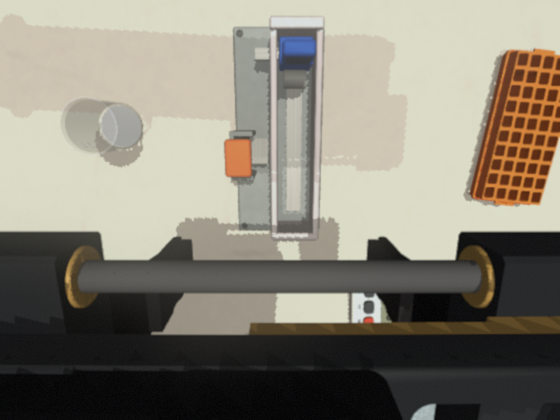

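```bash
python3 - <<'E'
from h import *
i=np.load('w1.npy',allow_pickle=True).item()
im=cv2.imread('pics/w1.png')[:,:,::-1].copy()
for nm,c,z in(('B',BLUE,.105),('O',((3,150,110),(16,255,255)),.075)):
    for ce,st in blobs(im,*c,100): print(nm,ce,st,onz('wrist',ce,z,i).round(4))
pts={'wl0':((272,60),.055),'wl1':((271,225),.055),'wr0':((322,60),.055),'wr1':((318,225),.055),'stopouterL':((270,18),.06),'stopouterR':((323,18),.06),'stopinL':((275,26),.06),
'gripfront L':((281,37),.105),'gripR':((315,37),.105),'grip backL':((281,55),.105)}
O=np.array([.591,.2055]);th=np.radians(14.6);c,s=np.cos(th),np.sin(th)
for k,(p,z) in pts.items():
    q=onz('wrist',p,z,i);d=q[:2]-O;print(k,q.round(4),'feeder',(np.array([c*d[0]+s*d[1],-s*d[0]+c*d[1]])*1e3).round(1))
cv2.imwrite('pics/c2.png',cv2.resize(im[10:250,210:340,::-1],None,fx=2.4,fy=2.4,interpolation=cv2.INTER_CUBIC))
E
```

```text
B [296.6  45.9] [280, 37, 36, 26, 638] [0.5722 0.2821 0.105 ]
O [521. 130.] [472, 49, 88, 156, 6246] [0.7811 0.2728 0.075 ]
O [237.8 157.6] [225, 140, 26, 36, 875] [0.5456 0.1861 0.075 ]
wl0 [0.5537 0.2756 0.055 ] feeder [-18.4  77.2]
wl1 [0.5907 0.127  0.055 ] feeder [-20.1 -75.9]
wr0 [0.5968 0.2869 0.055 ] feeder [26.1 77.3]
wr1 [0.6359 0.1388 0.055 ] feeder [ 26.7 -75.9]
stopouterL [0.544 0.307 0.06 ] feeder [-19.9 110. ]
stopouterR [0.5879 0.3185 0.06  ] feeder [ 25.5 110.1]
stopinL [0.5497 0.302  0.06  ] feeder [-15.6 103.8]
gripfront L [0.5593 0.2851 0.105 ] feeder [-10.6  85.1]
gripR [0.5838 0.2915 0.105 ] feeder [14.7 85.1]
grip backL [0.5625 0.273  0.105 ] feeder [-10.6  72.5]
```

View pics/c2.png

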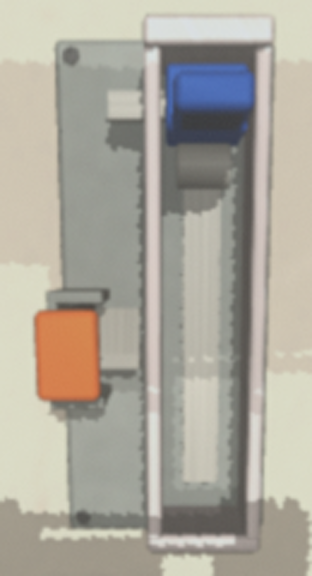

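```bash
python3 -m pendant '[{"tx":0.81,"ty":0.1,"tz":0,"spin":0,"claw":0.4},{"tx":0.81,"ty":0.1,"tz":0,"spin":0,"claw":0.4},{"tx":0.81,"ty":0.1,"tz":0,"spin":0,"claw":0.4},{"tx":0,"ty":0,"tz":0,"spin":0,"claw":0.4},{"tx":0,"ty":0,"tz":0.71,"spin":0,"claw":0.4},{"tx":0,"ty":0,"tz":0.71,"spin":0,"claw":0.4},{"tx":0,"ty":0,"tz":0.71,"spin":0,"claw":0.4},{"tx":0,"ty":0,"tz":0.71,"spin":0,"claw":0.4},{"tx":0,"ty":0,"tz":0,"spin":0,"claw":0.4}]' 5
python3 -m pendant '[{"tx":0,"ty":0,"tz":0,"spin":0,"claw":0.9},{"tx":0,"ty":0,"tz":0,"spin":0,"claw":0.9},{"tx":0,"ty":0,"tz":0,"spin":0,"claw":0.9},{"tx":0,"ty":0,"tz":0,"spin":0,"claw":0.9}]' 5
python3 -m pendant '[{"tx":0,"ty":0,"tz":0,"spin":0,"claw":0.9},{"tx":0,"ty":0,"tz":0,"spin":0,"claw":0.9},{"tx":0,"ty":0,"tz":0,"spin":0,"claw":0.9},{"tx":0,"ty":0,"tz":0,"spin":0,"claw":0.9}]' 5
```

```text
time_s: 4.32
tool_pos: [0.5713, 0.279, 0.0945]
tool_rot: [-179.6, 0.1, 104.6]
force: [-0.2, -0.2, 0.2]
grip_width: 0.0523
grasp_force: 0.0
time_s: 4.82
tool_pos: [0.5728, 0.2812, 0.0987]
tool_rot: [-180.0, -0.0, 104.7]
force: [-3.3, -1.5, 6.5]
grip_width: 0.0259
grasp_force: 5.0
time_s: 5.32
tool_pos: [0.5728, 0.2813, 0.0988]
tool_rot: [-180.0, -0.0, 104.7]
force: [-3.4, -1.4, 5.7]
grip_width: 0.026
grasp_force: 5.0
```

```bash
python3 -m pendant '[{"tx":0,"ty":-0.03,"tz":0,"spin":0,"claw":0.9},{"tx":0,"ty":0,"tz":0,"spin":0,"claw":0.9},{"tx":0,"ty":0,"tz":0,"spin":0,"claw":0.9}]' 5
python3 -m pendant '[{"tx":0,"ty":-0.03,"tz":0,"spin":0,"claw":0.9},{"tx":0,"ty":0,"tz":0,"spin":0,"claw":0.9},{"tx":0,"ty":0,"tz":0,"spin":0,"claw":0.9}]' 5
```

```text
time_s: 5.7
tool_pos: [0.5727, 0.2812, 0.0987]
tool_rot: [179.9, -0.0, 104.7]
force: [-0.1, -0.1, 6.1]
grip_width: 0.0259
grasp_force: 5.0
time_s: 6.08
tool_pos: [0.5724, 0.2812, 0.0987]
tool_rot: [179.7, -0.0, 104.7]
force: [5.2, 1.4, 3.7]
grip_width: 0.0261
grasp_force: 5.0
```

```bash
python3 -m pendant '[{"tx":0,"ty":0.03,"tz":0,"spin":0,"claw":0.9},{"tx":0,"ty":0,"tz":0,"spin":0,"claw":0.9},{"tx":-0.45,"ty":0,"tz":0,"spin":0,"claw":0.9},{"tx":-0.45,"ty":0,"tz":0,"spin":0,"claw":0.9},{"tx":-0.45,"ty":0,"tz":0,"spin":0,"claw":0.9},{"tx":-0.45,"ty":0,"tz":0,"spin":0,"claw":0.9},{"tx":-0.45,"ty":0,"tz":0,"spin":0,"claw":0.9},{"tx":-0.02,"ty":0,"tz":0,"spin":0,"claw":0.9},{"tx":0,"ty":0,"tz":0,"spin":0,"claw":0.9},{"tx":0,"ty":0,"tz":0,"spin":0,"claw":0.9}]' 40
```

```text
time_s: 7.32
tool_pos: [0.6001, 0.1772, 0.0986]
tool_rot: [179.8, -0.4, 104.9]
force: [-0.4, 8.4, 6.1]
grip_width: 0.0258
grasp_force: 40.0
```

```bash
python3 -m pendant '[{"tx":-0.1,"ty":0,"tz":0,"spin":0,"claw":0.9},{"tx":0,"ty":0,"tz":0,"spin":0,"claw":0.9},{"tx":0,"ty":0,"tz":0,"spin":0,"claw":0.9}]' 40
```

```text
time_s: 7.7
tool_pos: [0.6018, 0.171, 0.0986]
tool_rot: [179.8, -0.3, 104.9]
force: [0.4, 5.9, 5.8]
grip_width: 0.0253
grasp_force: 40.0
```

```bash
python3 -m pendant '[{"tx":0.1,"ty":0,"tz":0,"spin":0,"claw":0.9},{"tx":0,"ty":0,"tz":0,"spin":0,"claw":0.9},{"tx":0.1,"ty":0,"tz":0,"spin":0,"claw":0.9},{"tx":0,"ty":0,"tz":0,"spin":0,"claw":0.9},{"tx":0,"ty":0,"tz":0,"spin":0,"claw":0.9}]' 40
```

```text
time_s: 8.32
tool_pos: [0.6003, 0.1766, 0.0986]
tool_rot: [179.8, -0.0, 104.7]
force: [2.6, 0.3, 5.7]
grip_width: 0.0254
grasp_force: 40.0
```

```bash
python3 -m pendant '[{"tx":0,"ty":0,"tz":0,"spin":0,"claw":0.45},{"tx":0,"ty":0,"tz":0,"spin":0,"claw":0.45},{"tx":0,"ty":0,"tz":0,"spin":0,"claw":0.45},{"tx":0,"ty":0,"tz":0,"spin":0,"claw":0.45},{"tx":0,"ty":0,"tz":-0.7,"spin":0,"claw":0.45},{"tx":0,"ty":0,"tz":-0.7,"spin":0,"claw":0.45},{"tx":0,"ty":0,"tz":-0.7,"spin":0,"claw":0},{"tx":0,"ty":0,"tz":-0.7,"spin":0,"claw":0},{"tx":0,"ty":0,"tz":0,"spin":0,"claw":0}]' 10
python3 -m pendant '[{"tx":-0.87,"ty":-0.43,"tz":0,"spin":0,"claw":0},{"tx":-0.87,"ty":-0.43,"tz":0,"spin":0,"claw":0},{"tx":-0.87,"ty":-0.43,"tz":0,"spin":0,"claw":0},{"tx":-0.87,"ty":-0.43,"tz":0,"spin":0,"claw":0},{"tx":-0.87,"ty":-0.43,"tz":0,"spin":0,"claw":0},{"tx":-0.87,"ty":-0.43,"tz":0,"spin":0,"claw":0},{"tx":-0.87,"ty":-0.43,"tz":0,"spin":0,"claw":0},{"tx":0,"ty":0,"tz":0,"spin":0,"claw":0},{"tx":0,"ty":0,"tz":0,"spin":0,"claw":0}]'
python3 - <<'E'
from h import *
im=cams.read_camera('top')
cv2.imwrite('pics/t2.png',im[:,:,::-1])
for ce,st in blobs(im,*BLUE): print(ce,st)
E
```

```text
time_s: 9.45
tool_pos: [0.6009, 0.1762, 0.2411]
tool_rot: [179.7, -0.0, 104.7]
force: [0.9, 0.4, -0.1]
grip_width: 0.0702
grasp_force: 0.0
time_s: 10.58
tool_pos: [0.5306, -0.156, 0.2366]
tool_rot: [-179.9, -0.1, 104.7]
force: [1.1, 0.3, -0.1]
grip_width: 0.0874
grasp_force: 0.0
[384.4  58.6] [375, 49, 20, 20, 305]
[414.   58.3] [407, 52, 14, 14, 144]
[213.1 185.1] [209, 179, 9, 13, 77]
[338.5 210.2] [337, 207, 4, 7, 16]
```

```bash
python3 -m pendant '[{"tx":0,"ty":0.03,"tz":0.62,"spin":0,"claw":0},{"tx":0,"ty":0,"tz":0.62,"spin":0,"claw":0},{"tx":0,"ty":0,"tz":0.62,"spin":0,"claw":0},{"tx":0,"ty":0,"tz":0.62,"spin":0,"claw":0},{"tx":0,"ty":0,"tz":0.6,"spin":0,"claw":0},{"tx":0,"ty":0,"tz":0,"spin":0,"claw":0},{"tx":0,"ty":0,"tz":0,"spin":0,"claw":0.5},{"tx":0,"ty":0,"tz":0,"spin":0,"claw":0.6},{"tx":0,"ty":0,"tz":0,"spin":0,"claw":0.8},{"tx":0,"ty":0,"tz":0,"spin":0,"claw":0.8}]' 8
python3 -m pendant '[{"tx":0,"ty":0,"tz":0,"spin":0,"claw":0.8},{"tx":0,"ty":0,"tz":0,"spin":0,"claw":0.8},{"tx":0,"ty":0,"tz":0,"spin":0,"claw":0.8}]' 12
```

```text
time_s: 11.88
tool_pos: [0.5327, -0.1565, 0.0842]
tool_rot: [179.9, 0.0, 104.7]
force: [-0.4, 0.2, -0.5]
grip_width: 0.0552
grasp_force: 0.0
time_s: 12.25
tool_pos: [0.5323, -0.1565, 0.0836]
tool_rot: [-180.0, -0.0, 104.7]
force: [0.3, 0.0, 0.5]
grip_width: 0.0325
grasp_force: 12.0
```

```bash
python3 -m pendant '[{"tx":0,"ty":0,"tz":0,"spin":0,"claw":0.4},{"tx":0,"ty":0,"tz":0,"spin":0,"claw":0.4},{"tx":0,"ty":0,"tz":0,"spin":0,"claw":0.4},{"tx":0,"ty":0,"tz":-0.4,"spin":0,"claw":0.4},{"tx":0,"ty":0,"tz":0,"spin":0,"claw":0.4},{"tx":0,"ty":0,"tz":0,"spin":0,"claw":0.8},{"tx":0,"ty":0,"tz":0,"spin":0,"claw":0.8},{"tx":0,"ty":0,"tz":0,"spin":0,"claw":0.8},{"tx":0,"ty":0,"tz":0,"spin":0,"claw":0.8}]' 15
python3 -m pendant '[{"tx":0,"ty":0,"tz":-0.2,"spin":0,"claw":0.8},{"tx":0,"ty":0,"tz":-0.8,"spin":0,"claw":0.8},{"tx":0,"ty":0,"tz":-0.8,"spin":0,"claw":0.8},{"tx":0,"ty":0,"tz":-0.8,"spin":0,"claw":0.8},{"tx":0,"ty":0,"tz":0,"spin":0,"claw":0.8},{"tx":0,"ty":0,"tz":0,"spin":0,"claw":0.8}]' 15
python3 - <<'E'
from h import *
cv2.imwrite('pics/s2.png',cv2.resize(cams.read_camera('side')[150:320,180:420,::-1],None,fx=3,fy=3))
E
```

```text
time_s: 13.38
tool_pos: [0.5321, -0.1564, 0.1032]
tool_rot: [-180.0, -0.0, 104.7]
force: [-0.7, -0.5, 0.1]
grip_width: 0.0323
grasp_force: 15.0
time_s: 14.12
tool_pos: [0.532, -0.1563, 0.2333]
tool_rot: [-180.0, -0.0, 104.7]
force: [-0.7, 1.0, -1.4]
grip_width: 0.0323
grasp_force: 15.0
```

View pics/s2.png

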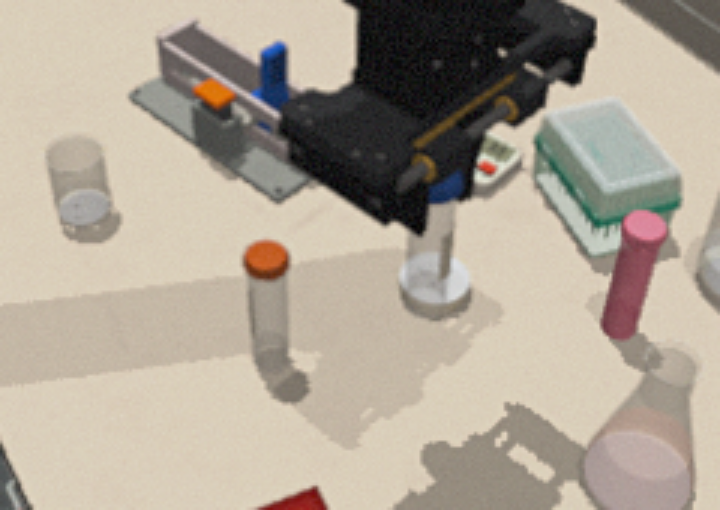

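```bash
python3 -m pendant '[{"tx":0.5,"ty":0.2,"tz":0,"spin":0,"claw":0.8},{"tx":0.87,"ty":0.31,"tz":0,"spin":0,"claw":0.8},{"tx":0.9,"ty":0.33,"tz":0,"spin":0,"claw":0.8},{"tx":0.9,"ty":0.33,"tz":0,"spin":0,"claw":0.8},{"tx":0.9,"ty":0.33,"tz":0,"spin":0,"claw":0.8},{"tx":0.9,"ty":0.33,"tz":0,"spin":0,"claw":0.8},{"tx":0.9,"ty":0.33,"tz":0,"spin":0,"claw":0.8},{"tx":0.9,"ty":0.33,"tz":0,"spin":0,"claw":0.8},{"tx":0.9,"ty":0.33,"tz":0,"spin":0,"claw":0.8},{"tx":0.6,"ty":0.19,"tz":0,"spin":0,"claw":0.8}]' 25
python3 -m pendant '[{"tx":0,"ty":0,"tz":0,"spin":0,"claw":0.8},{"tx":0,"ty":0,"tz":0,"spin":0,"claw":0.8}]' 25
python3 - <<'E'
from h import *
o=env.get_obs();i=cams.camera_info('wrist');im=cams.read_camera('wrist')
np.save('w3.npy',i,allow_pickle=True)
cv2.imwrite('pics/w3.png',im[:,:,::-1]);print(o['tool_pos'])
E
```

```text
time_s: 15.42
tool_pos: [0.5717, 0.2844, 0.2313]
tool_rot: [-179.8, 0.0, 104.8]
force: [0.7, -0.5, -0.3]
grip_width: 0.0321
grasp_force: 25.0
time_s: 15.68
tool_pos: [0.5728, 0.2804, 0.2322]
tool_rot: [-179.9, 0.1, 104.6]
force: [-0.3, -0.7, -0.6]
grip_width: 0.0323
grasp_force: 25.0
[0.57279135 0.28035468 0.23219029]
```

View pics/w3.png

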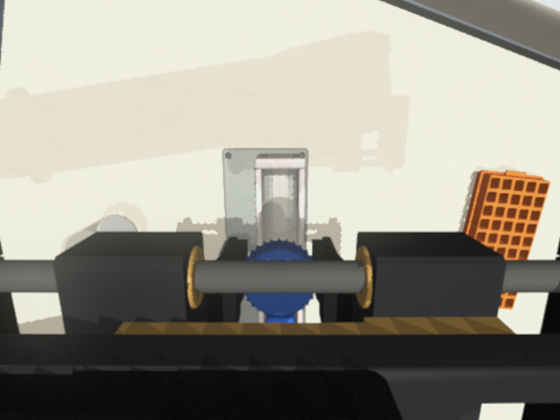

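```bash
python3 - <<'E'
from h import *
i=np.load('w3.npy',allow_pickle=True).item()
for p,z in (((255,156),.06),((306,156),.06),((255,168),.06),((306,168),.06),((258,230),.055),((305,230),.055)):
    q=onz('wrist',p,z,i);print(q.round(4),'lat',(q[0]*.9672+q[1]*.2541-.6254).round(4),'y',(-.2541*q[0]+.9672*q[1]-.0503).round(4))
E
```

```text
[0.5431 0.3106 0.06  ] lat -0.0212 y 0.1122
[0.5881 0.3223 0.06  ] lat 0.0254 y 0.112
[0.5457 0.3    0.06  ] lat -0.0214 y 0.1012
[0.5911 0.3118 0.06  ] lat 0.0255 y 0.101
[0.5625 0.241  0.055 ] lat -0.0201 y 0.0398
[0.607  0.2525 0.055 ] lat 0.0258 y 0.0397
```

```bash
python3 -m pendant '[{"tx":0,"ty":0,"tz":0.5,"spin":0,"claw":0.8},{"tx":0,"ty":0,"tz":0.5,"spin":0,"claw":0.8},{"tx":0,"ty":0,"tz":0.45,"spin":0,"claw":0.8},{"tx":0,"ty":0,"tz":0.4,"spin":0,"claw":0.8},{"tx":0,"ty":0,"tz":0.3,"spin":0,"claw":0.8},{"tx":0,"ty":0,"tz":0.2,"spin":0,"claw":0.8},{"tx":0,"ty":0,"tz":0,"spin":0,"claw":0.8},{"tx":0,"ty":0,"tz":0,"spin":0,"claw":0.8}]'
python3 -m pendant '[{"tx":0,"ty":0,"tz":0.04,"spin":0,"claw":0.8},{"tx":0,"ty":0,"tz":0,"spin":0,"claw":0.8},{"tx":0,"ty":0,"tz":0,"spin":0,"claw":0.8}]'
```

```text
time_s: 16.73
tool_pos: [0.5736, 0.282, 0.1169]
tool_rot: [179.9, -0.0, 104.7]
force: [0.1, 0.5, -0.2]
grip_width: 0.0321
grasp_force: 25.0
time_s: 17.1
tool_pos: [0.5731, 0.2818, 0.1143]
tool_rot: [180.0, -0.0, 104.7]
force: [0.9, -0.3, -1.1]
grip_width: 0.0322
grasp_force: 25.0
```

```bash
python3 -m pendant '[{"tx":0,"ty":0,"tz":0.04,"spin":0,"claw":0.8},{"tx":0,"ty":0,"tz":0,"spin":0,"claw":0.8},{"tx":0,"ty":0,"tz":0,"spin":0,"claw":0.8}]'
python3 -m pendant '[{"tx":0,"ty":0,"tz":0.03,"spin":0,"claw":0.8},{"tx":0,"ty":0,"tz":0,"spin":0,"claw":0.8},{"tx":0,"ty":0,"tz":0,"spin":0,"claw":0.8}]'
```

```text
time_s: 17.48
tool_pos: [0.573, 0.2817, 0.112]
tool_rot: [-180.0, 0.0, 104.7]
force: [-0.5, 0.7, -1.0]
grip_width: 0.0324
grasp_force: 25.0
time_s: 17.85
tool_pos: [0.5733, 0.2818, 0.111]
tool_rot: [180.0, -0.0, 104.7]
force: [0.0, -0.7, 2.4]
grip_width: 0.032
grasp_force: 25.0
```

```bash
python3 -m pendant '[{"tx":0,"ty":0,"tz":0,"spin":0,"claw":0.5},{"tx":0,"ty":0,"tz":0,"spin":0,"claw":0.3},{"tx":0,"ty":0,"tz":0,"spin":0,"claw":0.1},{"tx":0,"ty":0,"tz":0,"spin":0,"claw":0},{"tx":0,"ty":0,"tz":-0.4,"spin":0,"claw":0},{"tx":0,"ty":0,"tz":-0.7,"spin":0,"claw":0},{"tx":0,"ty":0,"tz":-0.75,"spin":0,"claw":0},{"tx":0,"ty":0,"tz":-0.75,"spin":0,"claw":0},{"tx":0,"ty":0,"tz":0,"spin":0,"claw":0}]'
python3 -m pendant '[{"tx":-0.85,"ty":-0.53,"tz":0,"spin":0,"claw":0},{"tx":-0.85,"ty":-0.53,"tz":0,"spin":0,"claw":0},{"tx":-0.85,"ty":-0.53,"tz":0,"spin":0,"claw":0},{"tx":-0.85,"ty":-0.53,"tz":0,"spin":0,"claw":0},{"tx":-0.85,"ty":-0.53,"tz":0,"spin":0,"claw":0},{"tx":-0.85,"ty":-0.53,"tz":0,"spin":0,"claw":0},{"tx":-0.85,"ty":-0.53,"tz":0,"spin":0,"claw":0},{"tx":0,"ty":0,"tz":0,"spin":0,"claw":0},{"tx":0,"ty":0,"tz":0,"spin":0,"claw":0}]'
python3 - <<'E'
from h import *
im=cams.read_camera('top')
cv2.imwrite('pics/t3.png',im[:,:,::-1])
for ce,st in blobs(im,*BLUE): print(ce,st,onz('top',ce,.116))
E
```

```text
time_s: 18.98
tool_pos: [0.5752, 0.2825, 0.2464]
tool_rot: [179.5, -0.1, 104.7]
force: [0.3, 0.0, 0.6]
grip_width: 0.087
grasp_force: 0.0
time_s: 20.1
tool_pos: [0.4691, -0.0525, 0.2408]
tool_rot: [180.0, -0.1, 104.7]
force: [0.4, 0.4, -0.4]
grip_width: 0.0871
grasp_force: 0.0
[384.5  58.6] [375, 49, 20, 20, 305] [ 0.9368997  -0.27391671  0.116     ]
[414.   58.4] [407, 52, 14, 14, 143] [ 0.9397742  -0.35463101  0.116     ]
[213.1 185.2] [209, 179, 9, 13, 79] [0.59211481 0.17680148 0.116     ]
[172.4 192.4] [168, 188, 10, 10, 83] [0.57304361 0.28186988 0.116     ]
```

```bash
python3 -m pendant '[{"tx":0,"ty":0,"tz":0.7,"spin":0,"claw":0},{"tx":0,"ty":0,"tz":0.7,"spin":0,"claw":0},{"tx":0,"ty":0,"tz":0.7,"spin":0,"claw":0},{"tx":0,"ty":0,"tz":0.64,"spin":0,"claw":0},{"tx":0,"ty":0,"tz":0,"spin":0,"claw":0.3},{"tx":0,"ty":0,"tz":0,"spin":0,"claw":0.5},{"tx":0,"ty":0,"tz":0,"spin":0,"claw":0.8},{"tx":0,"ty":0,"tz":0,"spin":0,"claw":0.8},{"tx":0,"ty":0,"tz":0,"spin":0,"claw":0.8},{"tx":0,"ty":0,"tz":0,"spin":0,"claw":0.8}]' 15
python3 -m pendant '[{"tx":0,"ty":0,"tz":0,"spin":0,"claw":0.8},{"tx":0,"ty":0,"tz":0,"spin":0,"claw":0.8}]' 25
```

```text
time_s: 21.4
tool_pos: [0.4692, -0.0531, 0.1038]
tool_rot: [180.0, -0.0, 104.7]
force: [-0.2, 0.8, 0.1]
grip_width: 0.035
grasp_force: 0.0
time_s: 21.65
tool_pos: [0.4692, -0.0531, 0.1037]
tool_rot: [180.0, -0.0, 104.7]
force: [0.1, -0.0, 1.8]
grip_width: 0.032
grasp_force: 25.0
```

```bash
python3 -m pendant '[{"tx":0,"ty":0,"tz":-0.2,"spin":0,"claw":0.8},{"tx":0,"ty":0,"tz":-0.8,"spin":0,"claw":0.8},{"tx":0,"ty":0,"tz":-0.8,"spin":0,"claw":0.8},{"tx":0,"ty":0,"tz":-0.8,"spin":0,"claw":0.8},{"tx":0,"ty":0,"tz":0,"spin":0,"claw":0.8}]' 25
python3 -m pendant '[{"tx":0.4,"ty":0.3,"tz":0,"spin":0,"claw":0.8},{"tx":0.75,"ty":0.55,"tz":0,"spin":0,"claw":0.8},{"tx":0.85,"ty":0.6,"tz":0,"spin":0,"claw":0.8},{"tx":0.85,"ty":0.6,"tz":0,"spin":0,"claw":0.8},{"tx":0.85,"ty":0.6,"tz":0,"spin":0,"claw":0.8},{"tx":0.85,"ty":0.6,"tz":0,"spin":0,"claw":0.8},{"tx":0.57,"ty":0.46,"tz":0,"spin":0,"claw":0.8},{"tx":0,"ty":0,"tz":0,"spin":0,"claw":0.8},{"tx":0,"ty":0,"tz":0,"spin":0,"claw":0.8},{"tx":0,"ty":0,"tz":0,"spin":0,"claw":0.8}]' 25
```

```text
time_s: 22.28
tool_pos: [0.4711, -0.0533, 0.2372]
tool_rot: [179.6, 0.0, 104.7]
force: [-0.1, 0.8, -0.5]
grip_width: 0.0316
grasp_force: 25.0
time_s: 23.52
tool_pos: [0.5835, 0.2396, 0.2335]
tool_rot: [-180.0, 0.0, 104.6]
force: [0.2, -0.9, -0.9]
grip_width: 0.0318
grasp_force: 25.0
```

```bash
python3 -m pendant '[{"tx":0,"ty":0,"tz":0.5,"spin":0,"claw":0.8},{"tx":0,"ty":0,"tz":0.5,"spin":0,"claw":0.8},{"tx":0,"ty":0,"tz":0.45,"spin":0,"claw":0.8},{"tx":0,"ty":0,"tz":0.4,"spin":0,"claw":0.8},{"tx":0,"ty":0,"tz":0.3,"spin":0,"claw":0.8},{"tx":0,"ty":0,"tz":0.2,"spin":0,"claw":0.8},{"tx":0,"ty":0,"tz":0.04,"spin":0,"claw":0.8},{"tx":0,"ty":0,"tz":0,"spin":0,"claw":0.8},{"tx":0,"ty":0,"tz":0,"spin":0,"claw":0.8}]'
python3 -m pendant '[{"tx":0,"ty":0,"tz":0.04,"spin":0,"claw":0.8},{"tx":0,"ty":0,"tz":0,"spin":0,"claw":0.8},{"tx":0,"ty":0,"tz":0,"spin":0,"claw":0.8}]'
```

```text
time_s: 24.65
tool_pos: [0.5841, 0.2418, 0.1149]
tool_rot: [179.9, -0.0, 104.7]
force: [0.4, 0.3, 0.2]
grip_width: 0.0315
grasp_force: 25.0
time_s: 25.02
tool_pos: [0.5836, 0.2416, 0.1121]
tool_rot: [180.0, -0.0, 104.7]
force: [0.9, -1.0, -1.8]
grip_width: 0.0319
grasp_force: 25.0
```

```bash
python3 -m pendant '[{"tx":0,"ty":0,"tz":0.03,"spin":0,"claw":0.8},{"tx":0,"ty":0,"tz":0,"spin":0,"claw":0.8},{"tx":0,"ty":0,"tz":0,"spin":0,"claw":0.5},{"tx":0,"ty":0,"tz":0,"spin":0,"claw":0.3},{"tx":0,"ty":0,"tz":0,"spin":0,"claw":0.1},{"tx":0,"ty":0,"tz":0,"spin":0,"claw":0},{"tx":0,"ty":0,"tz":-0.4,"spin":0,"claw":0},{"tx":0,"ty":0,"tz":-0.7,"spin":0,"claw":0},{"tx":0,"ty":0,"tz":-0.7,"spin":0,"claw":0},{"tx":0,"ty":0,"tz":0,"spin":0,"claw":1}]'
python3 -m pendant '[{"tx":-0.48,"ty":-0.53,"tz":0,"spin":0,"claw":1},{"tx":-0.48,"ty":-0.53,"tz":0,"spin":0,"claw":1},{"tx":0,"ty":0,"tz":0,"spin":0,"claw":1},{"tx":0,"ty":0,"tz":0,"spin":0,"claw":1},{"tx":0,"ty":0,"tz":0,"spin":0,"claw":1},{"tx":0,"ty":0,"tz":0,"spin":0,"claw":1}]'
python3 - <<'E'
from h import *
print(env.get_obs()['grip_width'])
im=cams.read_camera('side')
cv2.imwrite('pics/s3.png',cv2.resize(im[120:270,180:400,::-1],None,fx=3.3,fy=3.3))
E
```

```text
time_s: 26.28
tool_pos: [0.5859, 0.2423, 0.2059]
tool_rot: [179.5, -0.1, 104.7]
force: [0.3, -0.2, 0.2]
grip_width: 0.082
grasp_force: 0.0
time_s: 27.02
tool_pos: [0.5446, 0.1825, 0.2003]
tool_rot: [-180.0, 0.0, 104.8]
force: [-0.4, 0.3, 0.4]
grip_width: 0.0254
grasp_force: 0.0
0.02538003763357986
```

View pics/s3.png

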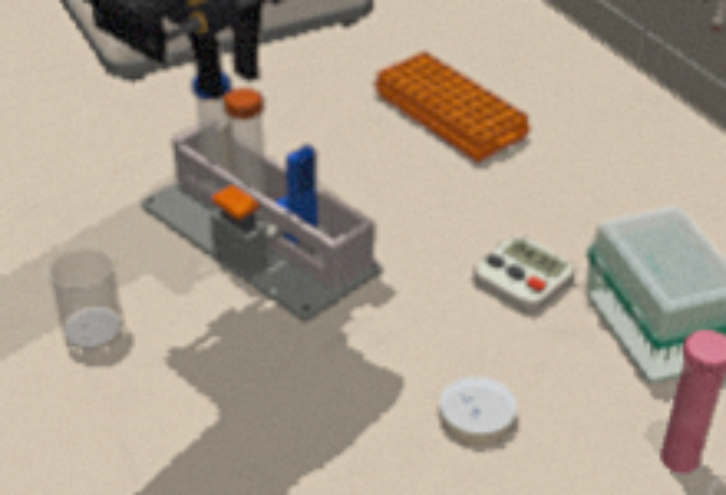

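```bash
python3 -m pendant '[{"tx":0,"ty":0,"tz":0.6,"spin":0,"claw":1},{"tx":0,"ty":0,"tz":0.6,"spin":0,"claw":1},{"tx":0,"ty":0,"tz":0.6,"spin":0,"claw":1},{"tx":0,"ty":0,"tz":0,"spin":0,"claw":1},{"tx":0,"ty":0,"tz":0.2,"spin":0,"claw":1},{"tx":0,"ty":0,"tz":0.2,"spin":0,"claw":1},{"tx":0,"ty":0,"tz":0.17,"spin":0,"claw":1},{"tx":0,"ty":0,"tz":0,"spin":0,"claw":1},{"tx":0,"ty":0,"tz":0,"spin":0,"claw":1}]'
```

```text
time_s: 28.2
tool_pos: [0.5454, 0.182, 0.083]
tool_rot: [179.9, -0.0, 104.7]
force: [0.7, -0.7, 4.7]
grip_width: 0.0005
grasp_force: 2.2
```

Force 4.7 N, so the key is nearly down; press a little more and hold.

```bash
python3 -m pendant '[{"tx":0,"ty":0,"tz":0.03,"spin":0,"claw":1},{"tx":0,"ty":0,"tz":0,"spin":0,"claw":1},{"tx":0,"ty":0,"tz":0,"spin":0,"claw":1},{"tx":0,"ty":0,"tz":0,"spin":0,"claw":1},{"tx":0,"ty":0,"tz":0,"spin":0,"claw":1},{"tx":0,"ty":0,"tz":0,"spin":0,"claw":1},{"tx":0,"ty":0,"tz":0,"spin":0,"claw":1},{"tx":0,"ty":0,"tz":0,"spin":0,"claw":1}]'
python3 -m pendant '[{"tx":0,"ty":0,"tz":-0.4,"spin":0,"claw":1},{"tx":0,"ty":0,"tz":-0.8,"spin":0,"claw":1},{"tx":0,"ty":0,"tz":-0.8,"spin":0,"claw":1},{"tx":0,"ty":0,"tz":-0.8,"spin":0,"claw":1},{"tx":0,"ty":0,"tz":0,"spin":0,"claw":1},{"tx":0,"ty":0,"tz":0,"spin":0,"claw":1}]'
python3 - <<'E'
from h import *
im=cams.read_camera('side')
cv2.imwrite('pics/s4.png',cv2.resize(im[120:270,180:400,::-1],None,fx=3.3,fy=3.3))
E
```

```text
time_s: 29.2
tool_pos: [0.5454, 0.182, 0.0822]
tool_rot: [179.9, -0.0, 104.7]
force: [-1.2, -0.1, 10.8]
grip_width: 0.0003
grasp_force: 5.3
time_s: 29.95
tool_pos: [0.5438, 0.1815, 0.2195]
tool_rot: [-179.9, 0.0, 104.7]
force: [0.1, 0.6, -0.0]
grip_width: 0.0003
grasp_force: 0.0
```

View pics/s4.png

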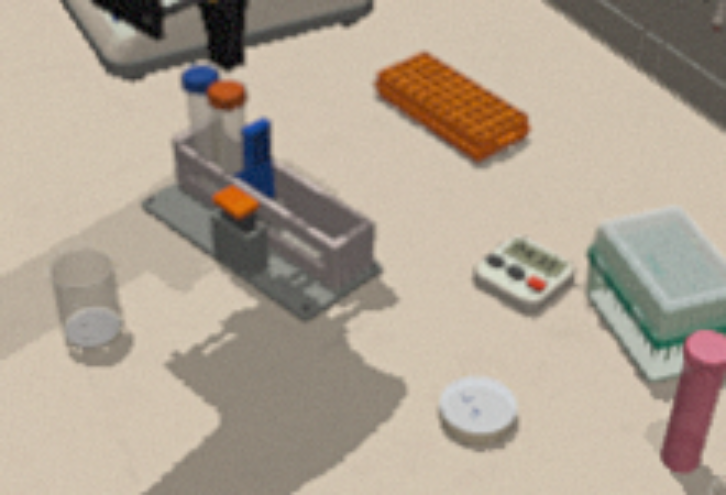

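```bash
python3 -m pendant '[{"tx":-0.9,"ty":0,"tz":-0.2,"spin":0,"claw":1},{"tx":-0.9,"ty":0,"tz":0,"spin":0,"claw":1},{"tx":-0.9,"ty":0,"tz":0,"spin":0,"claw":1},{"tx":-0.9,"ty":0,"tz":0,"spin":0,"claw":1},{"tx":0,"ty":0,"tz":0,"spin":0,"claw":1},{"tx":0,"ty":0,"tz":0,"spin":0,"claw":1}]'
python3 - <<'E'
from h import *
im=cams.read_camera('top')
for nm,c in(('B',BLUE),('O',ORANGE)):
  for ce,st in blobs(im,*c,40):
    q=onz('top',ce,.116)
    if 150<ce[0]<240 and ce[1]>150:print(nm,ce,st,q.round(4),'lat',(q[0]*.9672+q[1]*.2541-.6254).round(4),'y',(-.2541*q[0]+.9672*q[1]-.0503).round(4))
E
```

```text
time_s: 30.75
tool_pos: [0.5894, 0.0082, 0.2291]
tool_rot: [-179.9, -0.1, 104.7]
force: [-0.4, 0.4, 0.6]
grip_width: 0.0006
grasp_force: 0.0
B [193.6 190.1] [190, 184, 8, 13, 65] [0.5792 0.227  0.116 ] lat -0.0075 y 0.0221
B [168.2 194. ] [164, 189, 10, 10, 76] [0.5689 0.2927 0.116 ] lat -0.0008 y 0.0883
O [180.4 190.8] [175, 186, 11, 11, 90] [0.5773 0.2612 0.116 ] lat -0.0007 y 0.0556
O [212.5 205.7] [207, 201, 12, 10, 87] [0.5391 0.1775 0.116 ] lat -0.0588 y -0.0156
```

```bash
python3 -c "
from cell import env
print(env.sign_off())"
```

```text
the job is handed in; nothing more can be done
None
```

The job is handed in at about 31 s of robot time: both tubes stand upright against the stop, blue cap first, with the follower closed on them and the catch key back up; no verdict was returned.

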